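Load and clamp a two-row gauge-bar carrier

ROBOT

A 6-joint arm with a two-finger parallel gripper is mounted at the origin on the work surface; the furniture and walls round the work are solid. World frame = base frame: x ahead of the robot, y to its left, z up, the work surface at z = 0. Lengths are in m, angles in rad, forces in N, time in s.
With the tool pointing down it reaches from about 0.35 to 0.975 m from the base axis. Payload 4.9 kg.
Tool frame: the origin (TCP) lies at the very end of the fingers, on their centre line; the grasp point (between the pads) lies 19 mm behind it; x points along the fingers, y is the direction in which the jaws open and shut, and the axes are right-handed (so a half turn about x gives the same grasp; the last joint's range is limited). The gripper opens to 85 mm and grips with 20 to 120 N. Pads are 22 mm wide; open, the fingers measure 114 mm over their backs; the gripper's body (76 mm by 85 mm) begins 54 mm behind the grasp point. The pads swing forward as they close: fully open they stand 13 mm farther back than shut.
Start: joints at [0.985, 0.053, 1.613, -0, 1.476, -0.119], TCP at [0.281, 0.558, 0.231] pointing down, gripper open.
Joint ranges: [-3.01, 3.01], [-1.01, 2.22], [0.06, 2.58], [-1.02, 4.17], [0.09, 2.62], [-3.14, 3.14]. Speed limits (rad/s): [2.57, 2.57, 3.14, 3.14, 3.14, 3.14].

INTERFACE

Orientations are given as a unit quaternion [w, x, y, z].
In Python, from plant import manip gives the robot as it stands.
- The arm moves only by the tool play_rows, never from a script. Its argument "plan" is a list of rows, each a list of 5 numbers: the shift along the tool's x, y, z in mm, then the turn about the tool's x in rad, then the closure, from -1 (fully open) to 1 (shut). A call has 1 to 8 rows; each row is the pose to reach, as a shift and turn from the pose commanded when the call began, along the tool's axes at that moment; what a row does not reach only later rows make up. A row lasts 1/8 s, in which the tool goes at most 62.5 mm and 10.7 degrees, less where a joint would pass 70% of its speed; a pose out of reach is approached as far as the arm can. A call with a gripper value outside its range is refused whole. The fingers move at their own pace and stop on an object; the grip force is fixed at half the most. Time passes only in rows, so rows that repeat a pose let the fingers close. It gives the time, the measured TCP pose, the force and the opening at its end, in the units of the state.
- manip.state(): the state, without advancing time (a new reading comes with each control period).
- manip.grab_frame(name): name is "side" or "top"; returns a dict with "img" (420x560x3 uint8, red, green, blue), "range_z" (420x560 float32, m along the optical axis (not along the pixel's ray), 0 where there is no reading), "fx", "fy", "cx", "cy" (pixels), "origin" and "rotation" of the camera in the world. Camera axes: x right, y up, looking along -z (the intrinsics and any distortion apply to the point x, -y, -z); pixel columns grow to the right and rows downward; lengths in m; the calibration is good to about 2 mm. A picture is of the moment at which its call begins.
- manip.job_done(): hands the job in, once; it reports no verdict.
The state is a dict: "time": time; "joint_pos": joint angles; "joint_vel": joint speeds; "joint_efforts": joint torques, N m; "tool_pos": TCP position; "tool_rot": TCP orientation; "contact_force": force on the tool from outside, world axes, zero at the start; "ft_torque": the same for the moment, N m; "gripper_width": opening from 0.0 (shut) to 1.0 (fully open).
Only numpy, scipy, OpenCV 4.12 (cv2) and the standard library are available. Lean on these libraries where they do the work, as an engineer would, in place of code of your own. Each camera call takes 0.05 s, during which the arm holds its last target. There are 200 camera calls.

TASK

The carrier beside the measuring machine is half loaded: put the two long steel bars side by side in its front bay (the one nearer the robot) and the two short bars side by side in its rear bay, each lying flat and square with one end right up against the rail behind it, as seen from the robot. Slide the clamp jaw by its bow handle until it has closed both rows up, bar against bar, against the end stop on the left. Treat the ground bars gently, no dropping or slamming, and leave the jar, the caliper and the small gauge block where they are.

Things in the scene. Friction and masses are not known exactly. Their poses are not given: they have to be found in the camera images.
- carrier: fixed measuring carrier: a dark flat plate 204 mm (its x, away from the robot) x 206 mm (its y, to the left) x 12 mm thick on four short feet, its top 30 mm above the bench; origin on the bench below its centre. The bars lie on the plate along its x. Three ground steel rails, 10 mm thick, stand 16 mm high on it. Rear bay: x = +8 to +88 mm. Front bay: x = -102 mm (open front edge) to -2 mm
- rear_rail (a point): on the near face of the rear rail, at its foot (carrier x = +88, y = 0, z = 30 mm); the rail runs along the carrier's y; the short bars butt against this face
- middle_rail (a point): on the near face of the middle rail, at its foot (carrier x = -2, y = 0, z = 30 mm); the rail runs along the carrier's y between the bays, 10 mm thick; the long bars butt against this face
- end_stop (a point): on the inner face of the end stop, the rail along the carrier's x at the left of both bays, at its foot (carrier x = 0, y = +89, z = 30 mm)
- clamp_jaw (a joint): travel in m of the clamp jaw towards the end stop (carrier +y): 0 open, at most 0.115. Its flat face spans both bays at carrier y = -68 mm + travel: about 0.109 with two bars closed up in each bay. An aluminium bridge 22 mm thick in y, its top 59 mm above the bench; it stays where it is left (3 N to move it empty)
- jaw_grip (a point): middle of the jaw's black bow handle: a round bar 10 mm thick and 60 mm long between its posts, along the carrier's x, 89 mm above the bench, 25 mm clear of the top of the jaw
- long_bar_1: ground steel gauge bar of square section, 90 mm long x 24 x 24 mm, with a small bore mark in each end face; origin at the centre of the bar, x along its length (the two ends are alike, and so are its four sides); starts in the carrier's front bay, askew and off its rail
- long_bar_2: ground steel gauge bar of square section, 90 mm long x 24 x 24 mm, with a small bore mark in each end face; origin at the centre of the bar, x along its length (the two ends are alike, and so are its four sides); starts on the bench to the right
- short_bar_1: ground steel gauge bar of square section, 65 mm long x 24 x 24 mm, with a small bore mark in each end face; origin at the centre of the bar, x along its length (the two ends are alike, and so are its four sides); starts in the carrier's rear bay, askew and off its rail
- short_bar_2: ground steel gauge bar of square section, 65 mm long x 24 x 24 mm, with a small bore mark in each end face; origin at the centre of the bar, x along its length (the two ends are alike, and so are its four sides); starts on the bench to the right
- cot_jar: bystander: white jar with a blue lid, 60 mm across, 70 mm tall, behind the jog box; origin at the centre of its underside
- gauge_block_40: bystander: small steel gauge block on edge, 10 x 35 x 40 mm high, on the bench at the far right; origin at the centre of its underside
- caliper: bystander: digital caliper lying flat, 64 x 207 x 15 mm, at the far right; origin at the centre of its underside

How it is judged:
By the outcome, as a careful person would: the job done as asked, in the order asked, and still so for the second after the job is handed in, with the robot touching nothing.
It also fails if it takes over 72 s, if anything falls off the work surface, if the arm or the gripper's body presses on something with over 40 N, if the wrist force passes 120 N, or if a joint passes its speed limit or range.

## Working session

There is one attempt and no reset: what is moved stays moved. The work goes in short steps, Python scripts to look and compute and a tool call to move; the robot and the scene stay as the last step left them, time stands still between calls to the robot, and variables do not carry over. Pictures are saved under pics/ and viewed, about 8 in all and at most 12, crops included, and the job is handed in when it is done.

Besides the shell and the picture viewer there is one more tool, called after "Request:" as name([rows], argument=value, ...), one row to a line, values as JSON. play_rows: Moves the arm, as the interface text tells. Its arguments: {"type":"object","properties":{"plan":{"type":"array"}},"required":["plan"]}

```bash
ls; mkdir -p pics; cat > h.py <<'E'
import numpy as np, cv2
from plant import manip
def grab(n):
    f=manip.grab_frame(n); return f
def pts(f):
    z=f['range_z']; v,u=np.mgrid[:z.shape[0],:z.shape[1]]
    p=np.stack([(u-f['cx'])/f['fx']*z,-(v-f['cy'])/f['fy']*z,-z],-1)
    return p@np.array(f['rotation']).T+np.array(f['origin'])
E
python3 - <<'E'
from h import *
s=manip.state(); print({k:np.round(v,3) for k,v in s.items()})
for n in('top','side'):
    f=grab(n); print(n,{k:f[k] for k in f if k not in('img','range_z')})
    cv2.imwrite(f'pics/{n}0.png',f['img'][...,::-1]); np.savez(f'{n}0.npz',**f)
E
```

```text
pics
{'time': np.float64(0.0), 'joint_pos': array([ 0.985,  0.053,  1.614,  0.   ,  1.476, -0.119]), 'joint_vel': array([-0.001,  0.   , -0.001,  0.002,  0.002,  0.001]), 'joint_efforts': array([-1.0000e-03, -3.9369e+01, -3.7017e+01, -0.0000e+00,  7.0000e-03,
       -0.0000e+00]), 'tool_pos': array([0.281, 0.558, 0.23 ]), 'tool_rot': array([ 0.688,  0.163,  0.688, -0.164]), 'contact_force': array([ 0.426, -0.104, -0.286]), 'ft_torque': array([-0.001,  0.021, -0.03 ]), 'gripper_width': np.float64(1.003)}
top {'fx': 496.4600616357488, 'fy': 496.4600616357488, 'cx': 283.390287887375, 'cy': 206.72651587753012, 'origin': array([0.33512114, 0.07501781, 1.2822827 ]), 'rotation': array([ 0.70573923,  0.04620793, -0.05124147, -0.70510373])}
side {'fx': 503.5508450862558, 'fy': 503.5508450862558, 'cx': 280.87743877731873, 'cy': 197.06864356857346, 'origin': array([0.62845044, 0.94232655, 1.21164772]), 'rotation': array([0.05624061, 0.02445581, 0.31586566, 0.94681983])}
```

```bash
cat > h.py <<'E'
import numpy as np, cv2
from scipy.spatial.transform import Rotation as R
from plant import manip
def q2m(q): q=np.asarray(q); return R.from_quat([q[1],q[2],q[3],q[0]]).as_matrix()
def grab(n): return manip.grab_frame(n)
def pts(f):
    z=f['range_z']; v,u=np.mgrid[:z.shape[0],:z.shape[1]]
    p=np.stack([(u-f['cx'])/f['fx']*z,-(v-f['cy'])/f['fy']*z,-z],-1)
    return p@q2m(f['rotation']).T+np.array(f['origin'])
E
python3 - <<'E'
from h import *
for n in('top','side'):
    f=np.load(f'{n}0.npz'); P=pts(f); h=P[...,2]; print(n,np.median(h[h<0.02]))
    c=np.clip(h/0.12,0,1)*255
    np.save(n+'P.npy',P)
E
```

```text
top 0.0006050520534608417
side -0.0014122509914458181
```

View pics/top0.png

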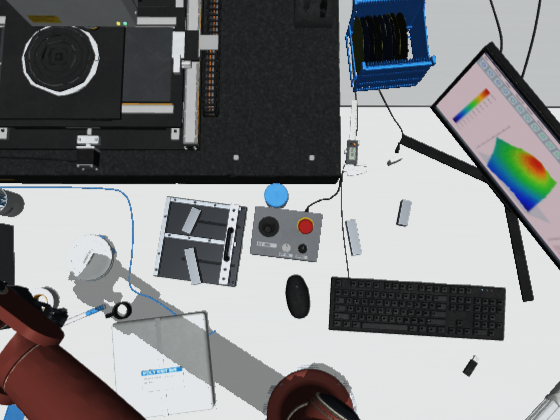

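View pics/side0.png

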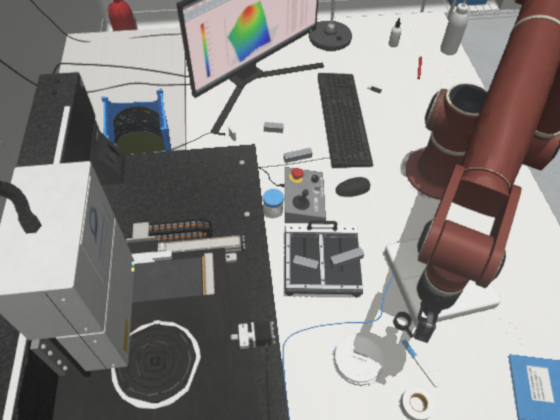

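```bash
cat > m.py <<'E'
from h import *
def rects(P,roi,zlo,zhi,mina=60,img=None,vmin=0):
    u0,v0,u1,v1=roi; h=P[v0:v1,u0:u1,2]; m=((h>zlo)&(h<zhi))
    if img is not None: m&=(img[v0:v1,u0:u1].min(-1)>vmin)
    m=m.astype(np.uint8)
    n,l,st,_=cv2.connectedComponentsWithStats(m,connectivity=4)
    for i in range(1,n):
        if st[i,4]<mina: continue
        q=P[v0:v1,u0:u1][l==i]; c,(a,b),an=cv2.minAreaRect((q[:,:2]*1000).astype(np.float32))
        if a<b: a,b,an=b,a,an+90
        print(' px',st[i,:5]+[u0,v0,0,0,0],'c',np.round(c,1),'size',np.round([a,b],1),'ang',round((an+90)%180-90,1),'z',np.round(np.percentile(q[:,2],[5,50,95])*1000,1))
E
python3 - <<'E'
from m import *
f=np.load('top0.npz'); P=np.load('topP.npy')
print('bench bars'); rects(P,(330,190,430,270),.015,.04)
print('carrier'); rects(P,(145,185,255,295),.02,.08,200)
print('bars on carrier'); rects(P,(145,185,255,295),.050,.058,40)
print('rails'); rects(P,(145,185,255,295),.040,.0495,40)
print('jaw'); rects(P,(225,185,255,295),.0555,.065,20)
print('handle'); rects(P,(225,185,255,295),.08,.10,10)
print('jog'); rects(P,(245,195,330,270),.03,.2,40)
print('jar'); rects(P,(255,175,300,215),.06,.2,40)
for (u,v) in [(230,170),(300,150),(150,110),(90,155),(180,50),(210,60),(50,60),(352,155),(186,80),(286,228),(305,226),(90,255),(345,200),(350,70)]: print((u,v),np.round(P[v,u]*1000))
f=np.load('side0.npz'); P=np.load('sideP.npy')
print('SIDE bench bars'); rects(P,(255,110,320,170),.015,.04)
print('bars on carrier'); rects(P,(275,220,370,305),.049,.056,40)
E
```

```text
bench bars
 px [397 199  15  27 256] c [ 496.6 -243.4] size [66.3 25.2] ang -12.8 z [18.4 24.  28.1]
 px [346 219  16  36 346] c [ 433.5 -112.6] size [89.5 25.6] ang 10.0 z [20.  23.8 27.8]
carrier
 px [ 154  196   93   91 6517] c [419.6 275.6] size [211.5 205. ] ang -7.6 z [27.2 32.6 59.3]
bars on carrier
 px [182 207  19  27 224] c [472.6 296.1] size [64.4 24.4] ang -22.7 z [51.1 54.3 57.1]
 px [184 247  18  38 329] c [359.4 290.1] size [89.3 24.4] ang 13.6 z [51.  54.4 57.4]
rails
 px [154 197  76  78 647] c [425.7 294.5] size [195.9 161.4] ang -7.6 z [42.  46.1 49. ]
 px [193 237  32   8 112] c [422.8 252.4] size [77.4 10. ] ang 82.4 z [42.4 46.  48.9]
jaw
 px [225 204  14  81 416] c [413.7 201.1] size [197.1  22.4] ang -7.6 z [56.3 59.5 63.2]
handle
 px [225 227   7  33 125] c [413.1 201.3] size [77.7  9.9] ang -7.4 z [86.3 93.2 96.7]
jog
 px [ 250  195   73   67 3559] c [455.6  58.2] size [170.4 152.2] ang 83.0 z [37.5 52.4 81.2]
jar
 px [255 175  45   7 285] c [570.6  82.3] size [109.8   3.8] ang 89.8 z [ 64.2 101.1 128.8]
 px [255 183  45  32 659] c [524.7  82.3] size [108.9  77.7] ang -89.7 z [60.9 68.9 73.7]
(230, 170) [582. 193. 132.]
(300, 150) [631.  27. 131.]
(150, 110) [710. 372. 188.]
(90, 155) [607. 507. 177.]
(180, 50) [857. 309. 182.]
(210, 60) [827. 236. 196.]
(50, 60) [815. 593. 218.]
(352, 155) [ 648. -114.   13.]
(186, 80) [791. 296. 166.]
(286, 228) [453.  60.  48.]
(305, 226) [454.  14.  86.]
(90, 255) [386. 549.  34.]
(345, 200) [532. -96.  -3.]
(350, 70) [ 878. -111.   24.]
SIDE bench bars
 px [263 122  20   9 136] c [ 497.4 -241.6] size [63.7 32. ] ang -10.8 z [16.2 21.8 26.3]
 px [283 148  29  13 199] c [ 434.  -109.9] size [90.2 29.1] ang 8.3 z [16.9 21.8 26.5]
bars on carrier
 px [330 248  34  18 231] c [360.6 292.6] size [90.4 25. ] ang 13.5 z [49.6 52.6 55.3]
 px [293 256  25  14 188] c [473.4 298.5] size [64.9 26.3] ang -23.7 z [49.6 52.6 55.3]
```

```bash
python3 - <<'E'
import cv2,numpy as np
a=cv2.imread('pics/top0.png')[185:300,145:425]; cv2.imwrite('pics/c1.png',cv2.resize(a,(784,322),interpolation=cv2.INTER_CUBIC))
b=cv2.imread('pics/side0.png')[110:310,215:385]; cv2.imwrite('pics/c2.png',cv2.resize(b,(510,600),interpolation=cv2.INTER_CUBIC))
x=np.zeros((322+0,784,3),np.uint8)
E
```

```text
(no output)
```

View pics/c1.png

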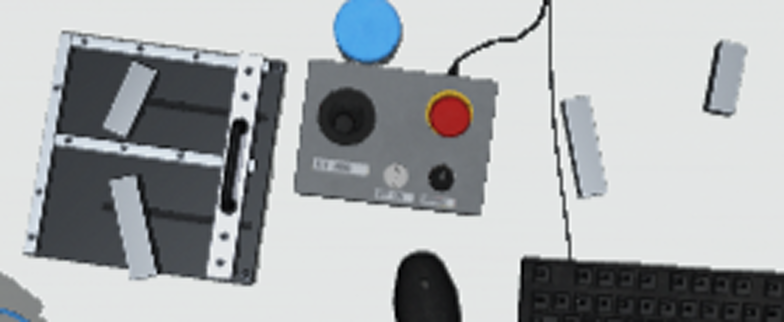

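```bash
cat >> h.py <<'E'
# t(x,y,z mm world, bar angle deg): needed shift (mm) & turn in tool axes from the measured pose (jaws across the bar)
def t(x,y,z,ang):
    s=manip.state(); M=q2m(s['tool_rot']); d=M.T@(np.array([x,y,z])-np.array(s['tool_pos'])*1000)
    zt=np.degrees(np.arctan2(M[1,2],M[0,2]))     # tool z heading = bar direction
    e=(ang-zt+90)%180-90
    print('shift',np.round(d,1),'turn',round(-np.radians(e),3),'tilt',np.round(M[:,0],3),'zhead',round(zt,1),'pos',np.round(np.array(s['tool_pos'])*1000,1),'q6',np.round(s['joint_pos'][5],2))
E
python3 - <<'E'
from h import *
for n,b in(('top',0),('side',.0015)):
    P=np.load(n+'P.npy'); f=np.load(n+'0.npz'); img=f['img']
    p=P.reshape(-1,3)*1000; p[:,2]+=b*1000; g=img.reshape(-1,3).min(1)
    a=np.radians(-7.6); o=np.array([424,279.5]); A=np.array([[np.cos(a),np.sin(a)],[-np.sin(a),np.cos(a)]])
    q=(p[:,:2]-o)@A.T; ok=(abs(q)<110).all(1)&(p[:,2]>42)&(p[:,2]<50)&(g>120)
    x,y=q[ok].T
    for lab,s,v,w in(('mid',(abs(x-3)<9)&(y>-45)&(y<75),x,y),('rear',(abs(x-93)<9)&(y>-45)&(y<80),x,y),('stop',(abs(y-94)<9)&(abs(x)<85),y,x)):
        k=np.polyfit(w[s],v[s],1); r=v[s]-k[0]*w[s]; print(n,lab,s.sum(),'mid at 0',k[1].round(2),'slope deg',np.degrees(k[0]).round(2),'width',np.percentile(r,[2,98]).round(1))
    ok=(abs(q)<110).all(1)&(p[:,2]>56)&(p[:,2]<63)&(abs(q[:,1]+79)<16)
    print('jaw y',np.percentile(q[ok,1],[3,50,97]).round(1),'x',np.percentile(q[ok,0],[1,99]).round(1))
t(359.4,290.1,100,13.6);t(472.6,296.1,100,-22.7)
E
```

```text
top mid 154 mid at 0 2.32 slope deg 0.04 width [-2.5  6.9]
top rear 169 mid at 0 92.1 slope deg 0.06 width [87.4 97.2]
top stop 227 mid at 0 90.3 slope deg -0.03 width [85.6 95.1]
jaw y [-89.5 -81.  -68.6] x [-96.3  97.5]
side mid 130 mid at 0 2.42 slope deg 0.15 width [-2.2  7.1]
side rear 147 mid at 0 91.85 slope deg -0.54 width [87.6 96.2]
side stop 208 mid at 0 91.19 slope deg -0.1 width [86.2 96.2]
jaw y [-88.3 -76.  -65.7] x [-95.5  99.1]
shift [ 130.5 -203.4  190.5] turn -0.704 tilt [-0.001 -0.002 -1.   ] zhead -26.7 pos [281.  557.7 230.2] q6 -0.12
shift [ 130.4 -147.1  288.9] turn -0.071 tilt [-0.001 -0.002 -1.   ] zhead -26.7 pos [281.  557.7 230.2] q6 -0.12
```

Request:
play_rows([
  [60, -73, 144, -0.07, -0.3],
  [120, -147, 289, -0.07, -0.3],
  [120, -147, 289, -0.07, -0.3],
  [120, -147, 289, -0.07, -0.3],
  [120, -147, 289, -0.07, -0.3],
  [120, -147, 289, -0.07, -0.3],
  [120, -147, 289, -0.07, -0.3],
  [120, -147, 289, -0.07, -0.3],
])

```text
time: 1.1
tool_pos: [0.4729, 0.2973, 0.1114]
tool_rot: [0.693, 0.139, 0.693, -0.139]
contact_force: [-0.3, 1.2, -0.6]
gripper_width: 0.654
```

```bash
python3 - <<'E'
from h import *
t(472.6,296.5,33,-22.7); print(manip.state()['gripper_width'])
f=grab('side'); a=f['img'][180:330,230:430,::-1]; cv2.imwrite('pics/c3.png',cv2.resize(a,(800,600),interpolation=cv2.INTER_CUBIC))
E
```

```text
shift [78.4 -0.9  0.1] turn -0.0 tilt [-0.  0. -1.] zhead -22.7 pos [472.9 297.3 111.4] q6 -0.75
0.6543386155309918
```

View pics/c3.png

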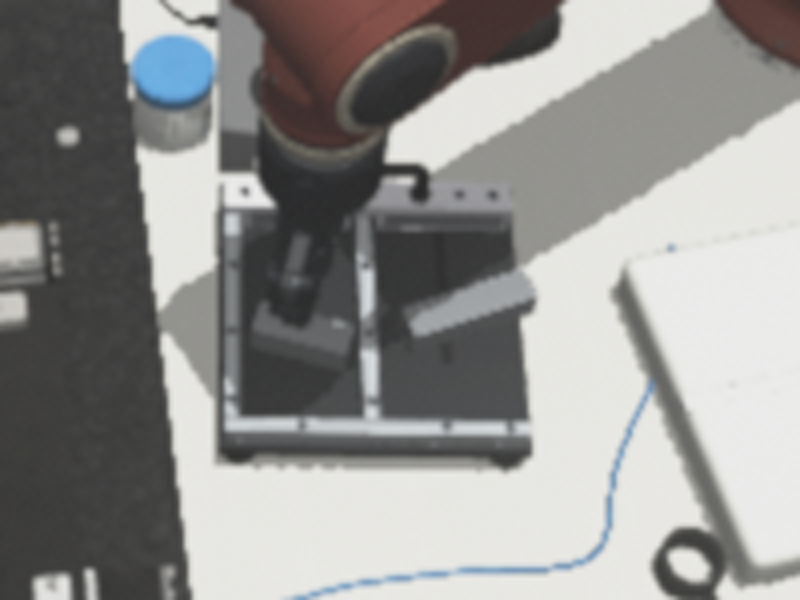

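Request:
play_rows([
  [40, -1, 0, 0, -0.3],
  [70, -1, 0, 0, -0.3],
  [78, -1, 0, 0, -0.3],
  [78, -1, 0, 0, -0.3],
  [78, -1, 0, 0, 0.3],
  [78, -1, 0, 0, 1],
  [78, -1, 0, 0, 1],
  [78, -1, 0, 0, 1],
])

```text
time: 2.15
tool_pos: [0.4741, 0.2966, 0.0353]
tool_rot: [0.694, 0.14, 0.692, -0.139]
contact_force: [0.3, 0.2, 6.6]
gripper_width: 0.265
```

```bash
python3 - <<'E'
from h import *
t(477.5,312.5,36,-7.6)
E
```

```text
shift [-0.7 16.  -3.1] turn -0.264 tilt [ 0.003  0.002 -1.   ] zhead -22.7 pos [474.1 296.6  35.3] q6 -0.75
```

Request:
play_rows([
  [-2, 0, 0, 0, 1],
  [-4, 4, -1, -0.07, 1],
  [-4, 8, -2, -0.14, 1],
  [-4, 12, -3, -0.2, 1],
  [-4, 16, -3, -0.264, 1],
  [-4, 16, -3, -0.264, 1],
  [-4, 16, -3, -0.264, 1],
])

```text
time: 3.02
tool_pos: [0.4757, 0.3114, 0.0367]
tool_rot: [0.705, 0.047, 0.706, -0.048]
contact_force: [0.2, 0.3, -3.0]
gripper_width: 0.264
```

```bash
python3 - <<'E'
from h import *
s=manip.state(); t(483.6,313.4,33,-7.6); print(s['contact_force'],s['gripper_width'])
f=grab('side'); P=pts(f); 
a=f['img'][180:330,230:430,::-1]; cv2.imwrite('pics/c4.png',cv2.resize(a,(800,600),interpolation=cv2.INTER_CUBIC))
E
```

```text
shift [3.7 3.  7.6] turn -0.001 tilt [-0.001 -0.001 -1.   ] zhead -7.7 pos [475.7 311.4  36.7] q6 -0.99
[ 0.17250802  0.29512815 -2.97835867] 0.2637689974331539
```

View pics/c4.png

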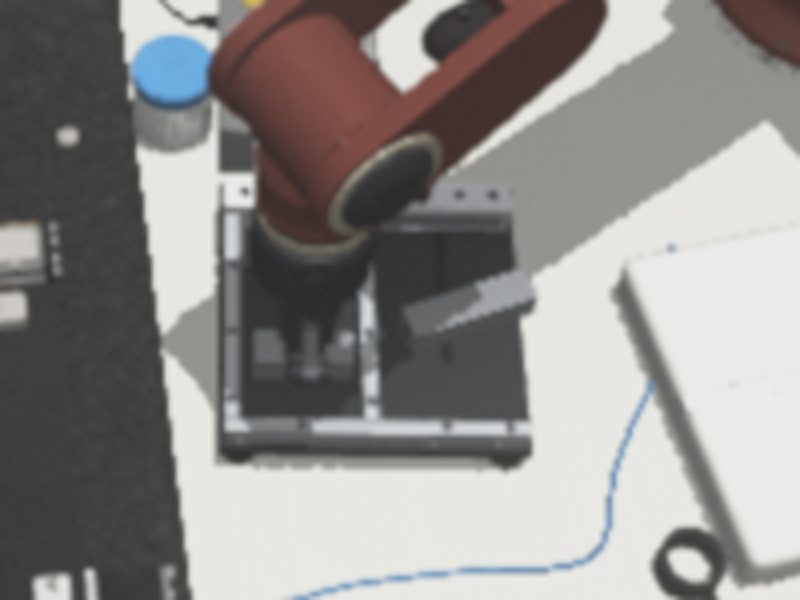

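Request:
play_rows([
  [0, 1, 2, 0, 1],
  [0, 2, 4, 0, 1],
  [0, 2, 5, 0, 1],
  [0, 2, 5, 0, 1],
])

```text
time: 3.58
tool_pos: [0.4816, 0.3131, 0.0373]
tool_rot: [0.706, 0.047, 0.706, -0.047]
contact_force: [-0.8, 0.4, -2.0]
gripper_width: 0.265
```

Request:
play_rows([
  [0.5, 0, 1, 0, 1],
  [1, 0, 2, 0, 1],
  [1, 0, 3, 0, 1],
  [1, 0, 3, 0, 1],
])

```text
time: 4.08
tool_pos: [0.4845, 0.3127, 0.0363]
tool_rot: [0.706, 0.047, 0.706, -0.047]
contact_force: [-0.4, -0.6, -2.2]
gripper_width: 0.269
```

Request:
play_rows([
  [0, 0, 0.7, 0, 1],
  [0, 0, 1.4, 0, 1],
  [0, 0, 2, 0, 1],
  [0, 0, 2, 0, 1],
])

```text
time: 4.58
tool_pos: [0.485, 0.3126, 0.036]
tool_rot: [0.704, 0.047, 0.707, -0.047]
contact_force: [-4.9, 0.7, 1.0]
gripper_width: 0.264
```

Request:
play_rows([
  [0.7, 0, 0.5, 0, 1],
  [1.4, 0, 1, 0, 1],
  [1.4, 0, 1, 0, 1],
])

```text
time: 4.95
tool_pos: [0.485, 0.3126, 0.0353]
tool_rot: [0.703, 0.047, 0.708, -0.047]
contact_force: [-11.6, -0.5, 7.3]
gripper_width: 0.268
```

Request:
play_rows([
  [0, 0, -1, 0, 0.9],
  [0, 0, -1, 0, 0.1],
  [0, 0, -1, 0, 0.1],
  [0, 0, -1, 0, 0.1],
  [-30, 0, -1, 0, 0.1],
  [-80, 0, -1, 0, 0.1],
  [-80, 0, -40, 0, -0.2],
  [-80, 0, -80, 0, -0.2],
])

```text
time: 5.95
tool_pos: [0.4084, 0.3232, 0.1163]
tool_rot: [0.706, 0.048, 0.705, -0.047]
contact_force: [0.2, -0.3, 0.2]
gripper_width: 0.598
```

```bash
python3 - <<'E'
from h import *
s=manip.state(); t(359.6,290.8,35,13.6); print(s['contact_force'],s['gripper_width'])
E
```

```text
shift [ 81.1 -38.8 -44.2] turn -0.371 tilt [ 0.002  0.001 -1.   ] zhead -7.7 pos [408.4 323.2 116.3] q6 -0.91
[ 0.17874991 -0.27243449  0.18588785] 0.598197652197333
```

Request:
play_rows([
  [0, -20, -22, -0.18, -0.2],
  [0, -39, -44, -0.371, -0.2],
  [20, -39, -44, -0.371, -0.2],
  [50, -39, -44, -0.371, -0.2],
  [75, -39, -44, -0.371, -0.2],
  [81, -39, -44, -0.371, -0.2],
  [81, -39, -44, -0.371, 0.3],
  [81, -39, -44, -0.371, 1],
])

```text
time: 6.95
tool_pos: [0.3604, 0.2906, 0.0354]
tool_rot: [0.703, -0.084, 0.701, 0.084]
contact_force: [-0.1, 0.3, -1.8]
gripper_width: 0.265
```

Request:
play_rows([
  [0, 0, 0, 0, 1],
  [0, 0, 0, 0, 1],
  [-3, 0, 0, 0, 1],
  [-3, 0, 0, 0, 1],
])

```text
time: 7.45
tool_pos: [0.3587, 0.2898, 0.0364]
tool_rot: [0.702, -0.084, 0.702, 0.084]
contact_force: [-0.3, -0.5, -3.6]
gripper_width: 0.268
```

```bash
python3 - <<'E'
from h import *
s=manip.state(); t(376,327,36,-7.6); print(s['contact_force'],s['gripper_width'])
E
```

```text
shift [ 0.4 32.1 25.6] turn 0.371 tilt [-0.001 -0.    -1.   ] zhead 13.6 pos [358.7 289.8  36.4] q6 -1.29
[-0.26216483 -0.50049894 -3.62416275] 0.2677880197255228
```

Request:
play_rows([
  [0, 10, 0, 0.1, 1],
  [0, 20, 6, 0.2, 1],
  [0, 30, 12, 0.3, 1],
  [0, 32, 20, 0.371, 1],
  [0, 32, 25, 0.371, 1],
  [0, 32, 26, 0.371, 1],
  [0, 32, 26, 0.371, 1],
])

```text
time: 8.32
tool_pos: [0.3768, 0.327, 0.0366]
tool_rot: [0.705, 0.047, 0.706, -0.047]
contact_force: [0.2, 0.3, -2.7]
gripper_width: 0.267
```

Request:
play_rows([
  [0, 0, 1.5, 0, 1],
  [0, 0, 3, 0, 1],
  [0, 0, 4, 0, 1],
  [0, 0, 4, 0, 1],
])

```text
time: 8.82
tool_pos: [0.3811, 0.3268, 0.037]
tool_rot: [0.706, 0.047, 0.706, -0.047]
contact_force: [0.1, -0.4, -2.1]
gripper_width: 0.263
```

Request:
play_rows([
  [0, 0, 1, 0, 1],
  [0, 0, 2, 0, 1],
  [0, 0, 3, 0, 1],
  [0, 0, 3, 0, 1],
])

```text
time: 9.32
tool_pos: [0.3831, 0.3264, 0.0367]
tool_rot: [0.705, 0.047, 0.706, -0.047]
contact_force: [-5.0, 0.5, -0.5]
gripper_width: 0.262
```

Contact at x ≈ 383; lower, press lightly and release.

Request:
play_rows([
  [0.7, 0, 0.5, 0, 1],
  [1.4, 0, 1, 0, 1],
  [1.8, 0, 1, 0, 1],
  [1.8, 0, 1, 0, 1],
])

```text
time: 9.82
tool_pos: [0.3831, 0.3264, 0.0353]
tool_rot: [0.704, 0.047, 0.707, -0.047]
contact_force: [-10.7, 0.2, 4.9]
gripper_width: 0.267
```

Request:
play_rows([
  [0, 0, -1, 0, 0.9],
  [0, 0, -1, 0, 0.1],
  [0, 0, -1, 0, 0.1],
  [0, 0, -1, 0, 0.1],
  [-30, 0, -1, 0, 0.1],
  [-80, 0, -1, 0, 0.1],
  [-120, -30, -1, 0, -0.2],
  [-120, -60, -1, 0, -0.2],
])

```text
time: 10.82
tool_pos: [0.3786, 0.2676, 0.16]
tool_rot: [0.708, 0.048, 0.703, -0.045]
contact_force: [0.5, -1.2, 0.1]
gripper_width: 0.602
```

```bash
python3 - <<'E'
from h import *
s=manip.state(); t(434.2,-112,110,10.0); print(s['contact_force'],s['gripper_width'])
E
```

```text
shift [  49.1 -369.2  104.7] turn -0.307 tilt [ 0.008  0.004 -1.   ] zhead -7.6 pos [378.6 267.6 160. ] q6 -0.98
[ 0.51998026 -1.17632862  0.08548699] 0.6015711167730491
```

Request:
play_rows([
  [0, -60, 17, -0.1, -0.2],
  [0, -120, 34, -0.2, -0.2],
  [0, -180, 51, -0.307, -0.2],
  [0, -240, 68, -0.307, -0.2],
  [0, -300, 85, -0.307, -0.2],
  [0, -369, 105, -0.307, -0.2],
  [0, -369, 105, -0.307, -0.2],
  [40, -369, 105, -0.307, -0.2],
])

```text
time: 11.82
tool_pos: [0.4342, -0.1148, 0.1183]
tool_rot: [0.707, -0.062, 0.702, 0.059]
contact_force: [-0.4, 1.1, -0.9]
gripper_width: 0.598
```

```bash
python3 - <<'E'
from h import *
from m import rects
s=manip.state(); t(434.2,-112,6,10.0); print(s['contact_force'],s['gripper_width'])
f=grab('top'); P=pts(f)
print('carrier bars'); rects(P,(145,185,255,295),.050,.058,40)
print('bench'); rects(P,(390,190,430,270),.015,.04)
E
```

```text
shift [112.3   3.2  -0.3] turn -0.002 tilt [ 0.008 -0.003 -1.   ] zhead 9.9 pos [ 434.2 -114.8  118.3] q6 -2.17
[-0.35741404  1.06409992 -0.86320137] 0.5982023996564768
carrier bars
 px [178 202  14  27 234] c [483.9 312.7] size [65.2 25. ] ang -7.5 z [51.  54.1 57.1]
 px [170 237  16  38 327] c [384.2 326.4] size [93.7 25.6] ang -8.0 z [51.4 54.7 57.5]
bench
 px [401 199  11  10  68] c [ 520.  -249.4] size [26.3 17.9] ang 71.6 z [19.6 24.5 28.2]
```

Request:
play_rows([
  [50, 2, 0, 0, -0.2],
  [90, 3, 0, 0, -0.2],
  [105, 3, 0, 0, -0.2],
  [110, 3, 0, 0, -0.2],
  [110, 3, 0, 0, -0.2],
  [110, 3, 0, 0, 0.3],
  [110, 3, 0, 0, 1],
  [110, 3, 0, 0, 1],
])

```text
time: 12.88
tool_pos: [0.4322, -0.1106, 0.0069]
tool_rot: [0.705, -0.062, 0.703, 0.061]
contact_force: [-0.1, -0.7, 6.4]
gripper_width: 0.262
```

Request:
play_rows([
  [0, 0, 0, 0, 1],
  [0, 0, 0, 0, 1],
  [-15, 0, 0, 0, 1],
  [-60, 0, 0, 0, 1],
  [-120, 0, 0, 0, 1],
  [-160, 0, 0, 0, 1],
  [-160, 0, 0, 0, 1],
])

```text
time: 13.75
tool_pos: [0.4327, -0.1106, 0.1695]
tool_rot: [0.707, -0.063, 0.702, 0.06]
contact_force: [0.0, 0.4, -3.5]
gripper_width: 0.258
```

```bash
python3 - <<'E'
from h import *
s=manip.state(); t(369.7,280,165,-7.6); print(s['contact_force'],s['gripper_width'])
E
```

```text
shift [  2.8 395.6   5.6] turn 0.307 tilt [ 0.008 -0.003 -1.   ] zhead 10.0 pos [ 432.7 -110.6  169.5] q6 -2.16
[ 0.03095459  0.43642506 -3.48533353] 0.25824479561673824
```

Request:
play_rows([
  [0, 60, 1, 0.05, 1],
  [0, 120, 2, 0.1, 1],
  [0, 180, 3, 0.15, 1],
  [0, 240, 4, 0.2, 1],
  [0, 300, 5, 0.25, 1],
  [0, 350, 6, 0.307, 1],
  [0, 396, 6, 0.307, 1],
  [0, 396, 6, 0.307, 1],
])

```text
time: 14.75
tool_pos: [0.3656, 0.2828, 0.1625]
tool_rot: [0.704, 0.044, 0.707, -0.046]
contact_force: [0.4, 0.3, -2.8]
gripper_width: 0.259
```

```bash
python3 - <<'E'
from h import *
s=manip.state(); t(369.7,280,45,-7.6); print(s['contact_force'],s['gripper_width'])
f=grab('side'); P=pts(f); 
a=f['img'][180:330,230:430,::-1]; cv2.imwrite('pics/c5.png',cv2.resize(a,(800,600),interpolation=cv2.INTER_CUBIC))
E
```

```text
shift [117.5  -1.9   5. ] turn 0.005 tilt [-0.004 -0.002 -1.   ] zhead -7.3 pos [365.6 282.8 162.5] q6 -0.95
[ 0.44041598  0.34581418 -2.76151469] 0.25851571787976835
```

View pics/c5.png

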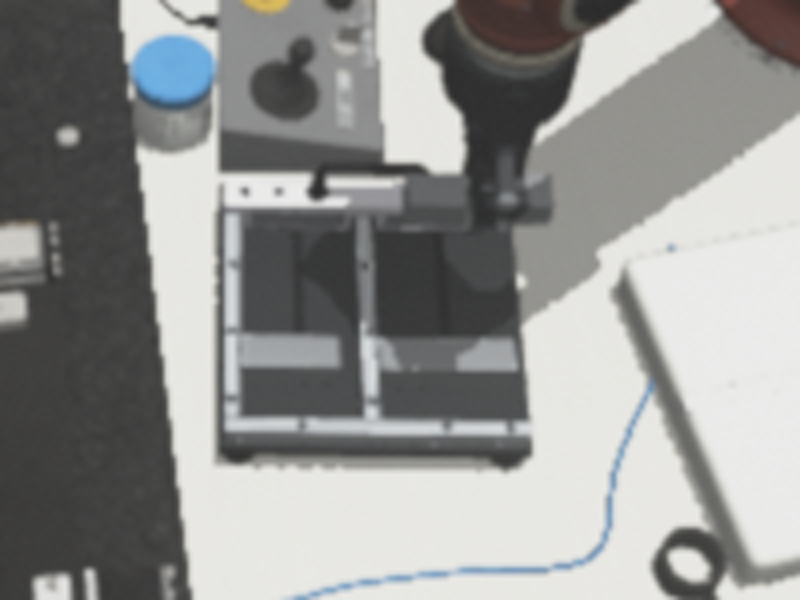

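```bash
python3 - <<'E'
from h import *
for n in('side','top'):
    f=grab(n); P=pts(f)*1000; s=manip.state(); tp=np.array(s['tool_pos'])*1000; a=np.radians(-7.5)
    d=P-tp; x=d[...,0]*np.cos(a)+d[...,1]*np.sin(a); y=-d[...,0]*np.sin(a)+d[...,1]*np.cos(a)
    m=(abs(x)<75)&(abs(y)<20)&(d[...,2]>-12)&(d[...,2]<24)
    print(n,m.sum(),'bar x extents rel TCP',np.percentile(x[m],[1,5,50,95,99]).round(1))
    for lo in range(-60,70,10):
        k=m&(x>=lo)&(x<lo+10)
        if k.sum(): print(lo,k.sum(),np.percentile(d[...,2][k],[5,50,95]).round(1))
E
```

```text
side 309 bar x extents rel TCP [-43.3 -41.   18.5  44.8  46.1]
-50 19 [-5.6 15.6 17.5]
-40 53 [-0.6 14.8 18.9]
-30 21 [-3.7 14.6 15.7]
-20 3 [-6.1 -4.9 -2.8]
-10 1 [1.9 1.9 1.9]
0 11 [ 2.6 15.4 23.2]
10 55 [-2.1 13.7 18.2]
20 54 [-2.5 14.3 17.8]
30 50 [-2.9 14.5 18.4]
40 42 [-4.  13.6 19.1]
top 58 bar x extents rel TCP [-44.2 -43.5 -38.7 -29.8  43.4]
-50 24 [ 6.  16.7 18.4]
-40 31 [14.2 17.2 19.8]
-30 1 [19.6 19.6 19.6]
40 2 [-0.1  1.7  3.5]
```

Request:
play_rows([
  [40, -2, 5, 0, 1],
  [80, -2, 5, 0, 1],
  [110, -2, 5, 0, 1],
  [118, -2, 5, 0, 1],
  [123, -2, 5, 0, 1],
  [123, -2, 5, 0, 1],
])

```text
time: 15.65
tool_pos: [0.3735, 0.2787, 0.0431]
tool_rot: [0.706, 0.047, 0.705, -0.047]
contact_force: [0.1, -0.5, -2.4]
gripper_width: 0.268
```

```bash
python3 - <<'E'
from h import *
s=manip.state(); t(375.7,279.3,37,-7.6); print(s['contact_force'],s['gripper_width'])
E
```

```text
shift [6.1 0.9 2.1] turn -0.001 tilt [ 0.002  0.001 -1.   ] zhead -7.6 pos [373.5 278.7  43.1] q6 -0.96
[ 0.13918047 -0.45566087 -2.38626988] 0.26761589615701287
```

Request:
play_rows([
  [2, 0, -1, 0, 1],
  [4, 0, -1, 0, 1],
  [5, 0, -1, 0, 1],
  [5, 0, 1, 0, 1],
  [5, 0, 2, 0, 1],
  [5, 0, 2, 0, 1],
])

```text
time: 16.4
tool_pos: [0.3745, 0.2784, 0.0371]
tool_rot: [0.705, 0.047, 0.706, -0.047]
contact_force: [-2.6, 0.4, -1.5]
gripper_width: 0.265
```

Request:
play_rows([
  [0, 0, 1, 0, 1],
  [0, 0, 2, 0, 1],
  [0, 0, 3, 0, 1],
  [0, 0, 3, 0, 1],
])

```text
time: 16.9
tool_pos: [0.3745, 0.2784, 0.037]
tool_rot: [0.703, 0.047, 0.708, -0.047]
contact_force: [-12.9, 1.8, 8.0]
gripper_width: 0.263
```

Request:
play_rows([
  [0, 0, 0, 0, 0.9],
  [0, 0, 0, 0, 0.1],
  [0, 0, 0, 0, 0.1],
  [0, 0, 0, 0, 0.1],
  [-30, 0, 0, 0, 0.1],
  [-80, 0, 0, 0, 0.1],
  [-125, -30, 0, 0, -0.2],
  [-125, -60, 0, 0, -0.2],
])

```text
time: 17.9
tool_pos: [0.3726, 0.2189, 0.1674]
tool_rot: [0.709, 0.048, 0.702, -0.045]
contact_force: [-0.6, 0.3, 0.0]
gripper_width: 0.6
```

```bash
python3 - <<'E'
from h import *
s=manip.state(); t(497.3,-243,160,-12.5); print(s['contact_force'],s['gripper_width'])
E
```

```text
shift [   7.2 -441.5  184.4] turn 0.086 tilt [ 0.009  0.003 -1.   ] zhead -7.6 pos [372.6 218.9 167.4] q6 -1.08
[-0.62492063  0.28596243  0.04157379] 0.6002654423299422
```

Request:
play_rows([
  [0, -57, 24, 0.03, -0.2],
  [0, -114, 48, 0.086, -0.2],
  [0, -171, 72, 0.086, -0.2],
  [0, -228, 96, 0.086, -0.2],
  [0, -285, 120, 0.086, -0.2],
  [0, -342, 144, 0.086, -0.2],
  [0, -399, 168, 0.086, -0.2],
  [0, -441, 184, 0.086, -0.2],
])

```text
time: 18.9
tool_pos: [0.4941, -0.246, 0.1623]
tool_rot: [0.703, 0.078, 0.703, -0.078]
contact_force: [-0.1, 0.6, -0.3]
gripper_width: 0.6
```

Request:
play_rows([
  [0, 0, 0, 0, -0.2],
  [40, 0, 0, 0, -0.2],
  [60, 0, 0, 0, -0.2],
  [60, 0, 0, 0, -0.2],
  [60, 0, 0, 0, -0.2],
])

```text
time: 19.52
tool_pos: [0.4944, -0.243, 0.1033]
tool_rot: [0.703, 0.077, 0.702, -0.077]
contact_force: [0.2, 0.8, -0.2]
gripper_width: 0.602
```

```bash
python3 - <<'E'
from h import *
from m import rects
s=manip.state(); t(497.3,-243,7,-12.5); print(s['contact_force'],s['gripper_width'])
f=grab('top'); P=pts(f)
print('carrier bars'); rects(P,(145,185,223,295),.050,.058,40)
f=grab('side'); P=pts(f)
print('bench'); rects(P,(255,110,320,170),.015,.04)
E
```

```text
shift [96.3  0.7  2.7] turn 0.0 tilt [ 0.001 -0.001 -1.   ] zhead -12.5 pos [ 494.4 -243.   103.3] q6 -1.94
[ 0.24102149  0.83625128 -0.1683129 ] 0.6023167579471397
carrier bars
 px [178 202  14  28 229] c [485.2 312.5] size [67.9 25.3] ang -8.4 z [50.9 54.4 57.4]
 px [170 238  16  38 332] c [383.  326.3] size [91.6 24.9] ang -7.4 z [51.  54.1 57.3]
 px [190 240  15  38 322] c [376.7 277.9] size [91.5 24.6] ang -7.2 z [51.2 54.3 57.2]
bench
 px [263 122  20   9 129] c [ 497.3 -242. ] size [63.4 30.6] ang -12.1 z [16.7 22.  26.8]
```

Request:
play_rows([
  [50, 1, 3, 0, -0.2],
  [80, 1, 3, 0, -0.2],
  [92, 1, 3, 0, -0.2],
  [96, 1, 3, 0, -0.2],
  [96, 1, 3, 0, -0.2],
  [96, 1, 3, 0, 0.3],
  [96, 1, 3, 0, 1],
  [96, 1, 3, 0, 1],
])

```text
time: 20.62
tool_pos: [0.4979, -0.2434, 0.0077]
tool_rot: [0.704, 0.077, 0.702, -0.078]
contact_force: [-0.4, 0.4, 6.2]
gripper_width: 0.265
```

Request:
play_rows([
  [0, 0, 0, 0, 1],
  [0, 0, 0, 0, 1],
  [-15, 0, 0, 0, 1],
  [-60, 0, 0, 0, 1],
  [-120, 0, 0, 0, 1],
  [-165, 0, 0, 0, 1],
  [-165, 0, 0, 0, 1],
])

```text
time: 21.5
tool_pos: [0.4991, -0.2441, 0.1766]
tool_rot: [0.706, 0.076, 0.7, -0.079]
contact_force: [0.7, -0.2, -3.4]
gripper_width: 0.266
```

```bash
python3 - <<'E'
from h import *
s=manip.state(); t(471.3,266,165,-7.6); print(s['contact_force'],s['gripper_width'])
E
```

```text
shift [   8.7  492.  -137.9] turn -0.086 tilt [ 0.008 -0.005 -1.   ] zhead -12.5 pos [ 499.1 -244.1  176.6] q6 -1.94
[ 0.6876263  -0.22127976 -3.39836654] 0.26593761282689704
```

Request:
play_rows([
  [0, 60, -17, -0.02, 1],
  [0, 120, -34, -0.04, 1],
  [0, 180, -51, -0.06, 1],
  [0, 240, -68, -0.086, 1],
  [0, 300, -85, -0.086, 1],
  [0, 360, -102, -0.086, 1],
  [0, 420, -119, -0.086, 1],
  [0, 480, -135, -0.086, 1],
])

```text
time: 22.5
tool_pos: [0.4672, 0.2567, 0.1686]
tool_rot: [0.704, 0.046, 0.707, -0.047]
contact_force: [1.1, -0.4, -1.6]
gripper_width: 0.263
```

Request:
play_rows([
  [0, 11, -3, 0, 1],
  [0, 11, -3, 0, 1],
  [0, 11, -3, 0, 1],
])

```text
time: 22.88
tool_pos: [0.4674, 0.2651, 0.17]
tool_rot: [0.705, 0.047, 0.706, -0.048]
contact_force: [1.1, 0.1, -1.9]
gripper_width: 0.262
```

```bash
python3 - <<'E'
from h import *
s=manip.state(); t(471.3,266,42,-7.6); print(s['contact_force'],s['gripper_width'])
E
```

```text
shift [128.    1.6   4. ] turn -0.002 tilt [-0.002 -0.001 -1.   ] zhead -7.7 pos [467.4 265.1 170. ] q6 -1.06
[ 1.06087063  0.12581632 -1.87876345] 0.2621416454638293
```

Request:
play_rows([
  [0, 2, 4, 0, 1],
  [50, 2, 4, 0, 1],
  [90, 2, 4, 0, 1],
  [115, 2, 4, 0, 1],
  [124, 2, 4, 0, 1],
  [128, 2, 4, 0, 1],
  [128, 2, 4, 0, 1],
])

```text
time: 23.75
tool_pos: [0.4729, 0.268, 0.0442]
tool_rot: [0.706, 0.047, 0.705, -0.047]
contact_force: [0.7, 0.8, -1.8]
gripper_width: 0.261
```

```bash
python3 - <<'E'
from h import *
s=manip.state(); t(477.5,265.8,37,-7.6); print(s['contact_force'],s['gripper_width'])
E
```

```text
shift [ 7.3 -1.6  4.8] turn -0.001 tilt [ 0.002  0.001 -1.   ] zhead -7.6 pos [472.9 268.   44.2] q6 -1.06
[ 0.68355214  0.75444076 -1.79712444] 0.2613155181708746
```

Request:
play_rows([
  [3, 0, 0, 0, 1],
  [5, -1, 1, 0, 1],
  [5.5, -1, 2, 0, 1],
  [5.5, -1, 3, 0, 1],
  [5.5, -1, 4, 0, 1],
  [5.5, -1, 4, 0, 1],
])

```text
time: 24.5
tool_pos: [0.4761, 0.2664, 0.0378]
tool_rot: [0.706, 0.047, 0.705, -0.047]
contact_force: [-0.6, -0.3, -2.7]
gripper_width: 0.267
```

Request:
play_rows([
  [0.5, 0, 1, 0, 1],
  [1, 0, 2, 0, 1],
  [1, 0, 3, 0, 1],
  [1, 0, 3, 0, 1],
])

```text
time: 25.0
tool_pos: [0.4779, 0.2665, 0.0377]
tool_rot: [0.705, 0.047, 0.707, -0.047]
contact_force: [-8.4, 0.1, 9.4]
gripper_width: 0.264
```

Request:
play_rows([
  [0, 0, 0, 0, 0.9],
  [0, 0, 0, 0, 0.1],
  [0, 0, 0, 0, 0.1],
  [0, 0, 0, 0, 0.1],
  [-30, 0, 0, 0, 0.1],
  [-80, 0, 0, 0, 0.1],
  [-110, 0, 0, 0, 0.1],
  [-110, 0, 0, 0, 0.1],
])

```text
time: 26.0
tool_pos: [0.4809, 0.2668, 0.1501]
tool_rot: [0.708, 0.048, 0.703, -0.046]
contact_force: [0.2, -0.7, 0.5]
gripper_width: 0.447
```

```bash
python3 - <<'E'
from h import *
s=manip.state(); t(413.1,201.3,140,-7.6); t(413.1,201.3,74,-7.6); print(s['contact_force'],s['gripper_width'])
f=grab('side'); a=f['img'][180:330,230:430,::-1]; cv2.imwrite('pics/c6.png',cv2.resize(a,(800,600),interpolation=cv2.INTER_CUBIC))
E
```

```text
shift [  9.5 -73.9 -58.6] turn -0.0 tilt [ 0.006  0.002 -1.   ] zhead -7.6 pos [480.9 266.8 150.1] q6 -1.07
shift [ 75.5 -74.1 -59. ] turn -0.0 tilt [ 0.006  0.002 -1.   ] zhead -7.6 pos [480.9 266.8 150.1] q6 -1.07
[ 0.18518509 -0.662697    0.53234442] 0.44710024781411456
```

View pics/c6.png

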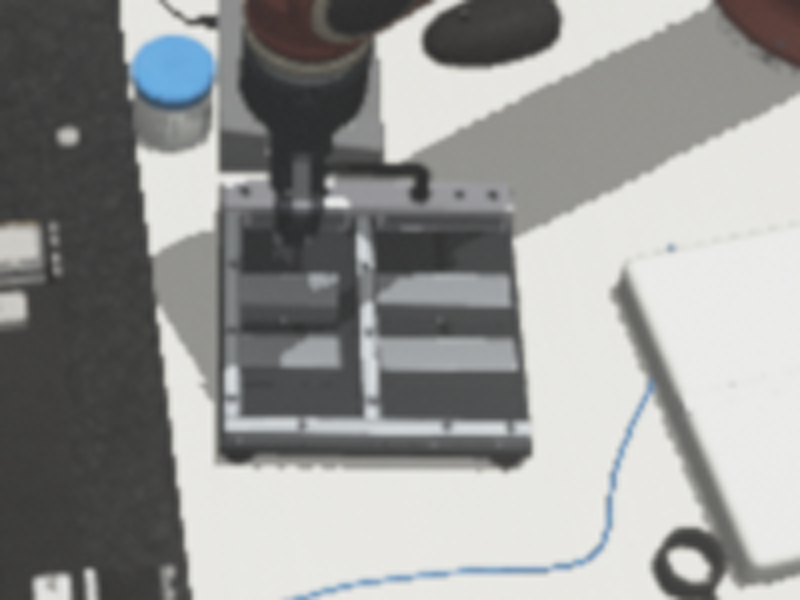

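Request:
play_rows([
  [0, -37, -30, 0, 0],
  [0, -74, -59, 0, 0],
  [0, -74, -59, 0, 0],
  [30, -74, -59, 0, 0],
  [60, -74, -59, 0, 0],
  [76, -74, -59, 0, 0],
  [76, -74, -59, 0, 0.3],
  [76, -74, -59, 0, 0.7],
])

```text
time: 27.05
tool_pos: [0.4113, 0.2008, 0.0714]
tool_rot: [0.706, 0.047, 0.705, -0.047]
contact_force: [0.5, -0.8, 0.3]
gripper_width: 0.159
```

Request:
play_rows([
  [0, 0, 0, 0, 1],
  [0, 0, 0, 0, 1],
  [0, 0, 0, 0, 1],
  [0, 0, 0, 0, 1],
])

```text
time: 27.55
tool_pos: [0.4115, 0.2009, 0.0718]
tool_rot: [0.706, 0.047, 0.705, -0.047]
contact_force: [0.9, 1.6, 4.2]
gripper_width: 0.089
```

```bash
python3 - <<'E'
from h import *
s=manip.state(); t(413.1,201.3,73,-7.6); print(s['contact_force'],s['gripper_width'])
E
```

```text
shift [-1.2  0.6  1.6] turn -0.0 tilt [ 0.002  0.001 -1.   ] zhead -7.6 pos [411.5 200.9  71.8] q6 -1.15
[0.91504654 1.61802582 4.22895171] 0.08914947584789336
```

Request:
play_rows([
  [0, 3, 0, 0, 1],
  [0, 8, 0, 0, 1],
  [0, 14, 0, 0, 1],
  [0, 20, 0, 0, 1],
  [0, 26, 0, 0, 1],
  [0, 32, 0, 0, 1],
  [0, 37, 0, 0, 1],
  [0, 41, 0, 0, 1],
])

```text
time: 28.55
tool_pos: [0.4168, 0.2408, 0.0718]
tool_rot: [0.706, 0.046, 0.705, -0.047]
contact_force: [-0.4, -2.9, 6.9]
gripper_width: 0.097
```

Request:
play_rows([
  [0, 2, 0, 0, 1],
  [0, 4, 0, 0, 1],
  [0, 6, 0, 0, 1],
  [0, 9, 0, 0, 1],
  [0, 12, 0, 0, 1],
  [0, 15, 0, 0, 1],
  [0, 18, 0, 0, 1],
  [0, 21, 0, 0, 1],
])

```text
time: 29.55
tool_pos: [0.4194, 0.2608, 0.0718]
tool_rot: [0.706, 0.046, 0.705, -0.048]
contact_force: [-1.3, -6.5, 8.0]
gripper_width: 0.095
```

Request:
play_rows([
  [0, 2, 0, 0, 1],
  [0, 4, 0, 0, 1],
  [0, 6, 0, 0, 1],
  [0, 8, 0, 0, 1],
  [0, 10, 0, 0, 1],
  [0, 12, 0, 0, 1],
  [0, 14, 0, 0, 1],
  [0, 16, 0, 0, 1],
])

```text
time: 30.55
tool_pos: [0.4214, 0.2759, 0.0718]
tool_rot: [0.706, 0.045, 0.705, -0.049]
contact_force: [-2.8, -8.7, 10.8]
gripper_width: 0.091
```

```bash
python3 - <<'E'
from h import *
s=manip.state(); t(424,303,72,-7.6); print(s['contact_force'],s['ft_torque'],s['gripper_width'])
f=grab('side'); a=f['img'][180:330,230:430,::-1]; cv2.imwrite('pics/c7.png',cv2.resize(a,(800,600),interpolation=cv2.INTER_CUBIC))
E
```

```text
shift [-0.4 27.2 -1. ] turn 0.0 tilt [ 0.    -0.005 -1.   ] zhead -7.6 pos [421.4 275.9  71.8] q6 -1.0
[-2.79203286 -8.71164873 10.76267237] [-1.32937515  0.25445124 -0.01179251] 0.09069934058332836
```

View pics/c7.png

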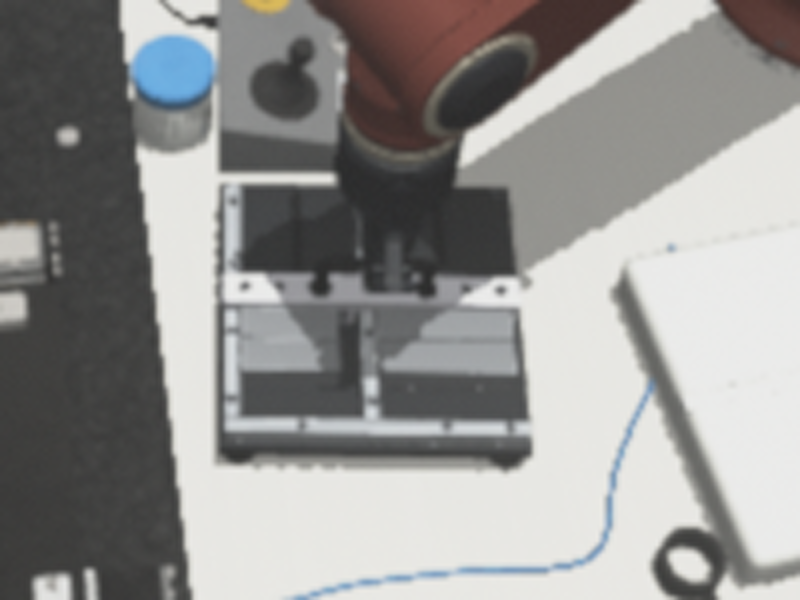

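Request:
play_rows([
  [0, 3, 0, 0, 1],
  [0, 6, 0, 0, 1],
  [0, 9, 0, 0, 1],
  [0, 12, 0, 0, 1],
  [0, 15, 0, 0, 1],
  [0, 18, 0, 0, 1],
  [0, 21, 0, 0, 1],
  [0, 23, 0, 0, 1],
])

```text
time: 31.6
tool_pos: [0.4244, 0.2987, 0.0718]
tool_rot: [0.706, 0.045, 0.705, -0.049]
contact_force: [-1.6, -9.7, 11.8]
gripper_width: 0.092
```

Request:
play_rows([
  [0, 1, 0, 0, 1],
  [0, 2, 0, 0, 1],
  [0, 3, 0, 0, 1],
  [0, 4, 0, 0, 1],
  [0, 5, 0, 0, 1],
  [0, 5, 0, 0, 1],
])

```text
time: 32.35
tool_pos: [0.4251, 0.3037, 0.0718]
tool_rot: [0.706, 0.045, 0.705, -0.048]
contact_force: [-1.3, -7.6, 10.0]
gripper_width: 0.095
```

Request:
play_rows([
  [0, 1, 0, 0, 1],
  [0, 2, 0, 0, 1],
  [0, 3, 0, 0, 1],
  [0, 3, 0, 0, 1],
])

```text
time: 32.85
tool_pos: [0.4253, 0.3057, 0.0718]
tool_rot: [0.706, 0.044, 0.706, -0.049]
contact_force: [-2.7, -11.8, 13.0]
gripper_width: 0.09
```

Request:
play_rows([
  [0, 1, 0, 0, 1],
  [0, 2, 0, 0, 1],
  [0, 2, 0, 0, 1],
])

```text
time: 33.22
tool_pos: [0.4253, 0.3057, 0.0717]
tool_rot: [0.705, 0.042, 0.706, -0.051]
contact_force: [-4.6, -19.4, 16.8]
gripper_width: 0.092
```

Request:
play_rows([
  [0, -1, 0, 0, 1],
  [0, -2, 0, 0, 1],
  [0, -3, 0, 0, 1],
  [0, -3, 0, 0, 0.8],
  [0, -3, 0, 0, 0.4],
  [0, -3, 0, 0, 0.3],
  [0, -3, 0, 0, 0.3],
  [0, -3, 0, 0, 0.3],
])

```text
time: 34.22
tool_pos: [0.4245, 0.3075, 0.0703]
tool_rot: [0.705, 0.047, 0.706, -0.047]
contact_force: [-0.1, -0.0, -0.3]
gripper_width: 0.351
```

Request:
play_rows([
  [-20, 0, 0, 0, 0.3],
  [-60, 0, 0, 0, 0.3],
  [-110, 0, 0, 0, 0.3],
  [-140, -40, -20, 0, 0.3],
  [-140, -100, -40, 0, 0.3],
  [-140, -160, -60, 0, 0.3],
  [-140, -210, -60, 0, 0.3],
  [-140, -210, -60, 0, 0.3],
])

```text
time: 35.22
tool_pos: [0.3373, 0.105, 0.2107]
tool_rot: [0.706, 0.049, 0.705, -0.049]
contact_force: [0.5, -0.0, 0.0]
gripper_width: 0.35
```

```bash
python3 - <<'E'
from h import *
from m import rects
s=manip.state(); print(s['tool_pos'],s['contact_force'])
f=grab('side'); a=f['img'][180:330,230:430,::-1]
g=grab('top'); b=g['img'][185:300,140:330,::-1]; P=pts(g)
cv2.imwrite('pics/c8.png',np.vstack([cv2.resize(a,(400,300),interpolation=cv2.INTER_CUBIC),cv2.resize(b,(400,242),interpolation=cv2.INTER_CUBIC)]).repeat(1,1))
p=P.reshape(-1,3)*1000; o=np.array([422.7,276.1]); an=np.radians(-7.6)
A=np.array([[np.cos(an),np.sin(an)],[-np.sin(an),np.cos(an)]]); q=(p[:,:2]-o)@A.T
for lab,x0,x1 in(('front',-120,-4),('rear',10,86)):
    k=(q[:,0]>x0)&(q[:,0]<x1)&(q[:,1]>42)&(q[:,1]<87)&(p[:,2]>51)&(p[:,2]<58); r=q[k]
    print(lab,k.sum(),'x',np.percentile(r[:,0],[1,99]).round(1),'y',np.percentile(r[:,1],[1,99]).round(1))
    for y0,y1 in((43,63),(67,87)):
        e=r[(r[:,1]>y0)&(r[:,1]<y1)]; print('  bar x',np.percentile(e[:,0],[2,98]).round(1))
k=(abs(q[:,0])<110)&(q[:,1]>5)&(q[:,1]<45)&(p[:,2]>57)&(p[:,2]<63); print('jaw y',np.percentile(q[k,1],[3,97]).round(1))
E
```

```text
[0.33734363 0.10501639 0.21066033] [ 0.52086085 -0.04857422  0.03464392]
front 550 x [-90.6  -4.9] y [42.8 86.5]
  bar x [-89.9  -6. ]
  bar x [-89.1  -5.8]
rear 389 x [23.4 85.2] y [42.2 86.1]
  bar x [24.2 84.4]
  bar x [24.3 84.6]
jaw y [19.  42.6]
```

View pics/c8.png

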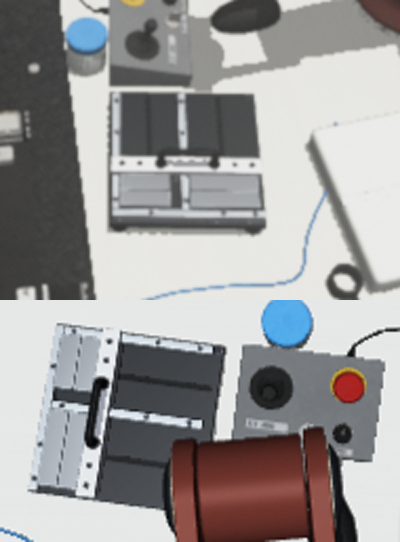

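```bash
python3 -c "
from plant import manip
print(manip.job_done())"
```

```text
the job is handed in; nothing more can be done
None
```

All four bars are in place and the clamp is closed. I handed the job in at about 35 s of the 72 s limit.

- **Placing:** The two long bars are in the front bay and the two short bars in the rear bay. Each was lowered onto the plate and pressed against its rail with about 8 to 13 N before release.
- **Clamping:** I then slid the jaw by its handle, slowly, until it stopped against the end stop. The push rose from about 10 N to 19 N with no further movement. I eased off and let go.

**Last checks:** With the arm clear, the final images show both rows bar against bar. The bars lie square, and the jaw face is about 1 to 2 mm from where it should end up. The bars' near ends match being against the rails to within about 2 mm, which is as fine as the cameras can measure. The jar stood in its place, and the arm never went near the caliper or gauge block. I did not check those two in a last picture.

**One disagreement:** By the camera, the open jaw stood about 3 mm nearer the end stop than its nominal start. I relied on contact with the stop, and the jaw's total travel agreed with the expected 0.109 m once those 3 mm were counted.

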